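# Slide the glass sample up to the scribed line by its cork face

### The job

Slide the cork-faced frosted glass sample that lies flat on the setting-out board until its long edge facing the scribed line lies exactly along that line, keeping it wholly on the board, then let go of it. The bare glass is raw-cut and chips at the rim, so never touch or push the glass itself: bear gently on top of its cork facing with shut fingertips and move it by friction. Leave the brass latch keep and the nylon roller standing where they are beyond the line.

Things in the scene. Friction and masses are not known exactly. Their poses are not given: they have to be found in the camera images.
- board: Fixed oak setting-out board, 230 (x) x 360 (y) x 18 mm thick, lying flat on the counter; its position and yaw differ from start to start. Origin: centre of its underside; z up, y runs from the end where the glass starts towards the scribed line. Waxed wood: glass slides on it with a friction coefficient of about 0.25, which varies.
- line (a point): Middle of the scribed line on the board's top face (18 mm above the counter). A thin dark straight line, 2 mm wide, right across the board along the board's x axis, 85 mm towards +y from the board's centre. Axes as the board's. There is no stop or fence at the line.
- pane: Loose frosted glass sample lying flat on the board, 150 (x) x 100 (y) x 10 mm, 0.25 to 0.5 kg. Origin: centre of its underside; z up. A firm cork facing (gives 1 mm at 20 N), 138 x 88 mm, covers the middle of its top; its thickness, 2 to 8 mm, is not measured: feel for it. Touch only the cork's top. About 8 to 15 N carries the glass along, much less slips, over 30 N is too hard.
- edge_near (a point): End of the pane's line-facing long edge, at pane (-75, +50, 0) mm, on its underside. Axes as the pane's. At the start this edge is 50 to 170 mm short of the line and up to 0.3 rad out of square with it.
- edge_far (a point): Other end of the same long edge, at pane (+75, +50, 0) mm, on its underside. Axes as the pane's. To square the glass up, press near its lagging end and drag that end: pressed 50 mm from its middle, it swings about a point some 65 mm past its middle. A press at the middle drags it along and hardly turns it.
- keep: Loose satin brass latch keep, 56 x 26 mm, 18 mm high, standing on the board beyond the line, at least 40 mm clear of it. Origin: centre of its underside. To be left alone.
- roller: Loose white nylon grooved roller, 26 mm diameter, 20 mm high, standing on the board beyond the line. Origin: centre of its underside. To be left alone.
Things that resemble listed ones, but are neither listed nor needed, are in the scene too. What is shaped like the pane but red or turquoise is not meant.

How it is judged:
By the outcome, as a careful person would: the job done as asked, in the order asked, and still so for the second after the job is handed in, with the robot touching nothing.
It also fails if it takes over 54 s, if anything falls off the work surface, if the arm or the gripper's body presses on something with over 40 N, if the wrist force passes 120 N, or if a joint passes its speed limit or range.

### The arm

A 6-joint arm with a two-finger parallel gripper is mounted at the origin on the work surface. World frame = base frame: x ahead of the robot, y to its left, z up, the work surface at z = 0. Lengths are in mm, angles in rad, forces in N, time in s.
With the tool pointing down it reaches from about 400 to 925 mm from the base axis. Payload 12.5 kg.
Tool frame: the origin (TCP) lies between the finger pads; the fingertips stand 17 mm ahead of it and the grasp point (between the pads) lies 2 mm behind it; z points along the fingers, x is the direction in which the jaws open and shut, and the axes are right-handed (so a half turn about z gives the same grasp; the last joint's range is limited). The gripper opens to 95 mm and grips with 3 to 60 N. Pads are 20 mm wide; open, the fingers measure 119 mm over their backs; the gripper's body (75 mm by 180 mm) begins 59 mm behind the grasp point.
Start: joints at [1.165, 0.491, 1.559, -0, 1.092, -0.106], TCP at [184.563, 597.144, 231.661] pointing down, gripper open.
Joint ranges: [-3.1, 3.1], [-0.84, 2.19], [0.05, 2.79], [-1.13, 4.28], [0.06, 2.93], [-2.69, 2.69]. Speed limits (rad/s): [2.22, 2.22, 2.79, 3.14, 3.14, 3.14].

### API

Orientations are given as a 3x3 rotation matrix whose columns are the frame's x, y, z axes.
In Python, from cell import telemetry, optics, robot, models gives the robot as it stands.
- The arm moves only by the tool play_rows, never from a script. Its argument "steps" is a list of rows, each a list of 3 entries, a list of its own where there are three numbers: the turn, a rotation vector about the tool's x, y, z in rad, then the shift along the tool's x, y, z in m, then the gripper command: -1 is fully open, 1 is shut, values between are in proportion. In form: [[[wx, wy, wz], [tx, ty, tz], jaw], ...]. A call has 1 to 10 rows; each row is the pose to reach, as a shift and turn from the pose commanded when the call began, along the tool's axes at that moment; what a row does not reach only later rows make up. A row lasts 1/10 s, in which the tool goes at most 50 mm and 8.59 degrees, less where a joint would pass 70% of its speed; a pose out of reach is approached as far as the arm can. A call with a gripper value outside its range is refused whole. The fingers move at their own pace and stop on an object; the grip force is fixed at half the most. Time passes only in rows, so rows that repeat a pose let the fingers close. It gives the time, the measured TCP pose, the force and the opening at its end, in the units of the state.
- telemetry.observe(): the state, without advancing time (a new reading comes with each control period).
- optics.capture(name): name is "scene" or "top" or "wrist"; returns a dict with "img" (384x512x3 uint8, red, green, blue), "z_map" (384x512 float32, mm along the optical axis (not along the pixel's ray), 0 where there is no reading), "fovy" (degrees; the focal length in pixels is half the picture's height over the tangent of half this angle, whatever the lens; pixels are square), "cx", "cy" (the principal point, pixels), "cam_to_world" (4x4, takes a point from camera to world coordinates). Camera axes: x right, y up, looking along -z (the intrinsics and any distortion apply to the point x, -y, -z); pixel columns grow to the right and rows downward; lengths in mm; the calibration is good to about 2 mm. A picture is of the moment at which its call begins.
- robot.close_job(): hands the job in, once; it reports no verdict.
Trained networks look in a picture, given as the dict that the camera call returned (one of the last four; its "shot" number tells which), for a name from the list of things; names that differ only in an ending like _2 or _b are one class to them, and where a whole thing is asked for, a point or a joint stands for the part that bears it (a point fixed in the world has none). Each returns a list of dicts, best first, with "conf" (0 to 1); they miss things now and then, are a little off and sometimes report something else, mostly with a low value. They report only what shows in the picture. A call takes as long as a camera call. They do not tell look-alikes from the thing itself.
- models.spot_in(thing, picture): "extent" ([left, top, width, height] in pixels, round what is visible of it).
The state is a dict: "time_s": time; "joint_pos": joint angles; "qd": joint speeds; "joint_torque": joint torques, N m; "tool_pos": TCP position; "tool_rot": TCP orientation; "force": force on the tool from outside, world axes, zero at the start; "ft_torque": the same for the moment, N m; "finger_gap": finger opening in mm.
Only numpy, scipy, OpenCV 4.12 (cv2) and the standard library are available. Lean on these libraries where they do the work, as an engineer would, in place of code of your own. Each camera call takes 0.05 s, during which the arm holds its last target. There are 200 camera calls.

## Working session

There is one attempt and no reset: what is moved stays moved. The work goes in short steps, Python scripts to look and compute and a tool call to move; the robot and the scene stay as the last step left them, time stands still between calls to the robot, and variables do not carry over. Pictures are saved under pics/ and viewed, about 8 in all and at most 12, crops included, and the job is handed in when it is done.

Besides the shell and the picture viewer there is one more tool, called after ">>>" as name(argument=value, ...) on one line, values as JSON. play_rows: Moves the arm, as the interface text tells. Its arguments: {"type":"object","properties":{"steps":{"type":"array"}},"required":["steps"]}

```bash
ls; mkdir -p pics; cat > h.py <<'E'
import numpy as np, cv2
from cell import telemetry, optics, robot, models
def K(p):
    f=p["img"].shape[0]/2/np.tan(np.radians(p["fovy"])/2); return f,p["cx"],p["cy"]
def to_world(p,u,v,z=None):
    f,cx,cy=K(p); T=np.array(p["cam_to_world"]); uv=np.atleast_2d(np.c_[u,v]).astype(float)
    d=np.c_[(uv[:,0]-cx)/f,-(uv[:,1]-cy)/f,-np.ones(len(uv))]
    dw=d@T[:3,:3].T; o=T[:3,3]
    if z is None:
        s=p["z_map"][uv[:,1].astype(int),uv[:,0].astype(int)][:,None]
    else: s=((z-o[2])/dw[:,2])[:,None]
    return o+s*dw
def save(p,name): cv2.imwrite("pics/"+name,p["img"][:,:,::-1])
E
python3 - <<'E'
from h import *
s=telemetry.observe(); print(s["tool_rot"],s["force"],s["time_s"])
a=optics.capture("top"); b=optics.capture("scene")
print({k:(v if k not in("img","z_map") else 0) for k,v in a.items()})
im=np.hstack([a["img"],b["img"]]); cv2.imwrite("pics/a.png",cv2.resize(im[:,:,::-1],(800,300),interpolation=cv2.INTER_AREA))
save(a,"top.png")
for n in("board","pane","keep","roller"):
  for d in models.spot_in(n,a)[:3]: print(n,d)
np.savez("a.npz",**{k:v for k,v in a.items()})
E
```

```text
pics
[[ 2.95383215e-01  9.55378754e-01 -4.37761497e-04]
 [ 9.55378224e-01 -2.95383516e-01 -1.01366939e-03]
 [-1.09774573e-03 -1.18806878e-04 -9.99999390e-01]] [ 0.79231443  1.42749441 -0.20493641] 0.0
{'img': 0, 'z_map': 0, 'fovy': 48.901819015731014, 'cx': 259.439856188416, 'cy': 194.05366565491872, 'cam_to_world': array([[ 1.13578029e-02,  9.84836696e-01, -1.73111764e-01,
         2.26979789e+02],
       [-9.99928765e-01,  1.18215506e-02,  1.64808595e-03,
         4.74317825e+01],
       [ 3.66954500e-03,  1.73080713e-01,  9.84900808e-01,
         1.29153892e+03],
       [ 0.00000000e+00,  0.00000000e+00,  0.00000000e+00,
         1.00000000e+00]]), 'shot': 1}
board {'extent': [210.6, 117.5, 129.1, 106.0], 'conf': 0.69}
pane {'extent': [278.3, 130.0, 43.5, 47.4], 'conf': 0.94}
pane {'extent': [156.1, 228.7, 50.3, 59.2], 'conf': 0.77}
pane {'extent': [338.2, 253.7, 57.5, 34.7], 'conf': 0.71}
keep {'extent': [226.5, 191.3, 18.8, 17.8], 'conf': 0.45}
roller {'extent': [219.2, 158.3, 6.6, 8.5], 'conf': 0.48}
```

View pics/top.png

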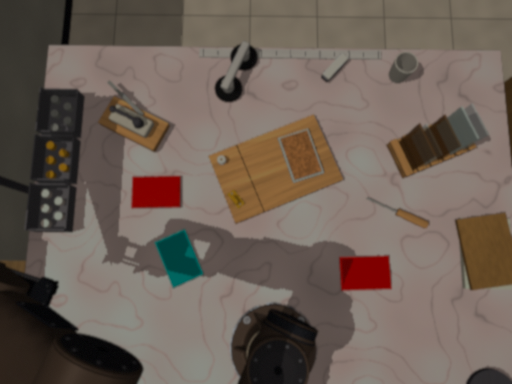

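The top view shows the board at about (275,168), with the cork-faced frosted pane on it at (301,155). The line runs from about (235,150) to (260,210), with the keep at (236,199) and the roller at (222,159) beyond it. The look-alikes are red at (157,192) and (365,273) and turquoise at (179,258); all three lie off the board. The pane at (301,155) is the one meant, because it is cork-faced and on the board. I'll confirm that in an enlarged crop.

```bash
python3 - <<'E'
from h import *
a=dict(np.load("a.npz"))
pts={"pane":(301,155),"l1":(236,150),"l2":(261,211),"keep":(236,199),"roller":(222,159),"c1":(210,155),"c2":(316,116),"c3":(343,180),"c4":(237,222)}
for n,(u,v) in pts.items(): print(n,to_world(a,u,v,18)[0].round(),a["z_map"][v,u])
c=a["img"][105:235,200:355]; cv2.imwrite("pics/crop.png",cv2.resize(c[:,:,::-1],None,fx=5,fy=4.6 and 5,interpolation=cv2.INTER_CUBIC)[:600])
w=optics.capture("wrist"); T=np.array(w["cam_to_world"]); s=telemetry.observe()
print(w["fovy"],w["cx"],w["cy"],T.round(3), (np.array(s["tool_rot"]).T@(T[:3,3]-s["tool_pos"])).round(1))
print((np.array(s["tool_rot"]).T@T[:3,:3]).round(3))
E
```

```text
pane [576. -83.  18.] 1301.3499
l1 [589. 120.  18.] 1323.0892
l2 [399.  40.  18.] 1289.4388
keep [435. 117.  18.] 1291.3538
roller [560. 163.  18.] 1309.9944
c1 [572. 201.  18.] 1315.9624
c2 [ 704. -131.   18.] 1357.9194
c3 [ 498. -212.   18.] 1321.322
c4 [364. 112.  18.] 1281.7498
66.17510207511508 259.16256141264455 195.58332359215723 [[ 2.96000e-01 -9.23000e-01 -2.46000e-01  1.16381e+02]
 [ 9.55000e-01  2.86000e-01  7.70000e-02  6.18796e+02]
 [-1.00000e-03 -2.58000e-01  9.66000e-01  3.83860e+02]
 [ 0.00000e+00  0.00000e+00  0.00000e+00  1.00000e+00]] [   0.6  -71.5 -152.3]
[[ 1.     0.001  0.001]
 [ 0.001 -0.966 -0.258]
 [ 0.001  0.258 -0.966]]
```

View pics/crop.png

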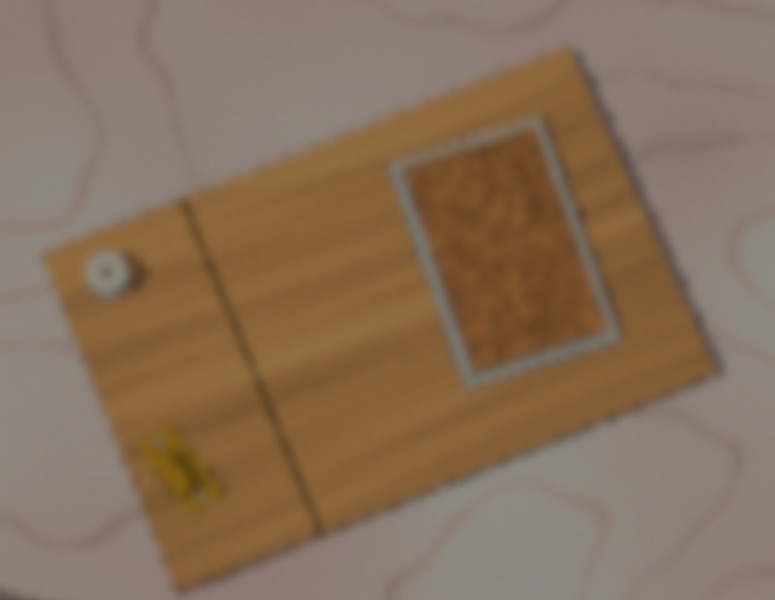

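Confirmed: the frosted pane with the cork facing on the board is the one meant. Its line-facing edge runs from crop (390,165) to (470,385), and the line from (185,205) to (318,532). Next I'll move the wrist over the board with the jaws shut.

>>> play_rows(steps=[[[0,0,0],[-0.497,0.514,-0.02],1],[[0,0,0],[-0.497,0.514,-0.02],1],[[0,0,0],[-0.497,0.514,-0.02],1],[[0,0,0],[-0.497,0.514,-0.02],1],[[0,0,0],[-0.497,0.514,-0.02],1],[[0,0,0],[-0.497,0.514,-0.02],1],[[0,0,0],[-0.497,0.514,-0.02],1],[[0,0,0],[-0.497,0.514,-0.02],1],[[0,0,0],[-0.497,0.514,-0.02],1],[[0,0,0],[-0.497,0.514,-0.02],1]])

```text
time_s: 1.35
tool_pos: [425.9, 157.2, 246.0]
tool_rot: [[0.295, 0.955, 0.001], [0.955, -0.295, 0.0], [0.0, 0.001, -1.0]]
force: [0.7, 0.9, -0.4]
finger_gap: 20.6
```

>>> play_rows(steps=[[[0,0,0],[-0.148,0.154,0],1],[[0,0,0],[-0.148,0.154,0],1],[[0,0,0],[-0.148,0.154,0],1],[[0,0,0],[-0.148,0.154,0],1],[[0,0,0],[-0.148,0.154,0],1],[[0,0,0],[-0.148,0.154,0],1],[[0,0,0],[-0.148,0.154,0],1]])

```text
time_s: 2.05
tool_pos: [528.1, -27.1, 245.4]
tool_rot: [[0.296, 0.955, -0.001], [0.955, -0.296, 0.0], [0.0, -0.001, -1.0]]
force: [-0.1, 0.4, -0.5]
finger_gap: 0.7
```

```bash
python3 - <<'E'
from h import *
import pickle
w=optics.capture("wrist"); pickle.dump(w,open("w1.pkl","wb")); save(w,"w1.png")
s=telemetry.observe(); print(s["tool_pos"],s["time_s"],s["force"])
E
```

```text
[528.00833942 -26.64715726 245.60670358] 2.1 [ 0.24799792  0.62988429 -0.46661058]
```

View pics/w1.png

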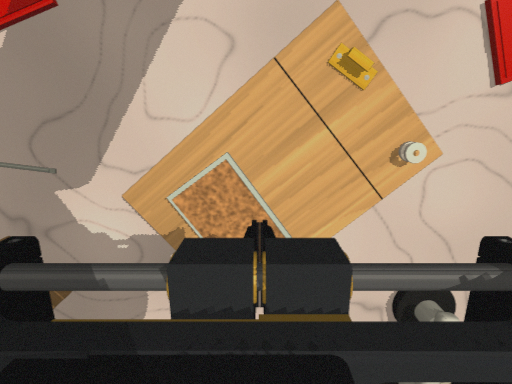

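The wrist view shows the line from (275,58) to (382,198) and the pane partly hidden by the gripper, whose hidden side is towards the bottom of the image. I'll turn the tool so that the camera's up direction is board +y and stand behind the pane.

>>> play_rows(steps=[[[0,0,0.892],[-0.11,0.119,0],1],[[0,0,0.892],[-0.11,0.119,0],1],[[0,0,0.892],[-0.11,0.119,0],1],[[0,0,0.892],[-0.11,0.119,0],1],[[0,0,0.892],[-0.11,0.119,0],1],[[0,0,0.892],[-0.11,0.119,0],1],[[0,0,0.892],[-0.11,0.119,0],1],[[0,0,0.892],[-0.11,0.119,0],1],[[0,0,0.892],[-0.11,0.119,0],1]])

```text
time_s: 3.0
tool_pos: [609.8, -167.2, 245.8]
tool_rot: [[0.927, 0.374, 0.0], [0.374, -0.927, 0.0], [0.0, 0.0, -1.0]]
force: [-0.2, 0.5, 0.1]
finger_gap: 0.6
```

```bash
python3 - <<'E'
from h import *
import pickle
w=optics.capture("wrist"); pickle.dump(w,open("w2.pkl","wb")); save(w,"w2.png")
s=telemetry.observe(); print(s["tool_pos"],s["time_s"],s["force"],s["tool_rot"])
E
```

```text
[ 609.84860173 -167.36546105  245.79262187] 3.05 [0.81031447 0.45988259 0.33816022] [[ 9.27793011e-01  3.73095280e-01  2.04193367e-04]
 [ 3.73095281e-01 -9.27793032e-01  3.56041622e-05]
 [ 2.02732928e-04  4.31502888e-05 -9.99999979e-01]]
```

View pics/w2.png

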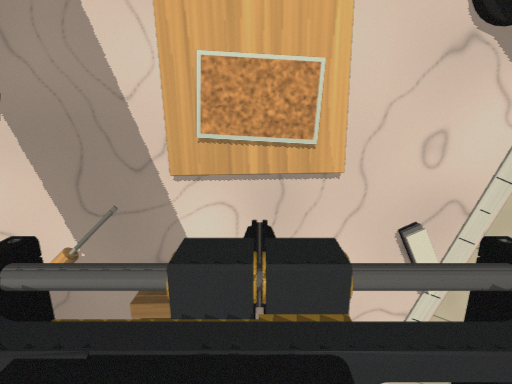

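The pane spans (198,51) to (325,143) in this view, but the line is out of frame at the top. I'll advance 75 mm.

>>> play_rows(steps=[[[0,0,0],[0,-0.04,0],1],[[0,0,0],[0,-0.075,0],1],[[0,0,0],[0,-0.075,0],1],[[0,0,0],[0,-0.075,0],1]])

```text
time_s: 3.45
tool_pos: [582.2, -97.8, 246.1]
tool_rot: [[0.928, 0.372, 0.001], [0.372, -0.928, -0.0], [0.001, 0.001, -1.0]]
force: [0.5, -0.2, 0.6]
finger_gap: 0.5
```

```bash
python3 - <<'E'
from h import *
import pickle
w=optics.capture("wrist"); pickle.dump(w,open("w3.pkl","wb"))
s=telemetry.observe(); print(s["tool_pos"],s["time_s"],s["force"])
cv2.imwrite("pics/w3.png",cv2.resize(w["img"][:240,100:420,::-1],None,fx=2.5,fy=2.5,interpolation=cv2.INTER_CUBIC))
hsv=cv2.cvtColor(w["img"],cv2.COLOR_RGB2HSV)
for v in range(20,130,6): print(v,w["img"][v,262].tolist(),hsv[v,262].tolist(), round(to_world(w,262,v)[0][2],1))
E
```

```text
[582.46016088 -98.46063182 245.9057986 ] 3.5 [ 0.3764134  -0.58681132 -0.40896723]
20 [202, 151, 88] [17, 144, 202] 16.7
26 [203, 152, 91] [16, 141, 203] 16.8
32 [201, 150, 88] [16, 143, 201] 17.4
38 [200, 150, 88] [17, 143, 200] 17.1
44 [198, 148, 87] [16, 143, 198] 16.8
50 [200, 149, 87] [16, 144, 200] 16.0
56 [201, 148, 89] [16, 142, 201] 16.6
62 [197, 148, 85] [17, 145, 197] 17.8
68 [198, 147, 87] [16, 143, 198] 16.1
74 [196, 148, 91] [16, 137, 196] 16.5
80 [193, 145, 83] [17, 145, 193] 16.1
86 [194, 145, 87] [16, 141, 194] 16.7
92 [191, 142, 86] [16, 140, 191] 16.6
98 [198, 150, 88] [17, 142, 198] 17.7
104 [197, 145, 86] [16, 144, 197] 17.0
110 [196, 148, 88] [17, 141, 196] 18.6
116 [195, 146, 85] [17, 144, 195] 17.9
122 [188, 193, 170] [37, 30, 193] 28.8
128 [176, 122, 71] [15, 152, 176] 33.4
```

View pics/w3.png

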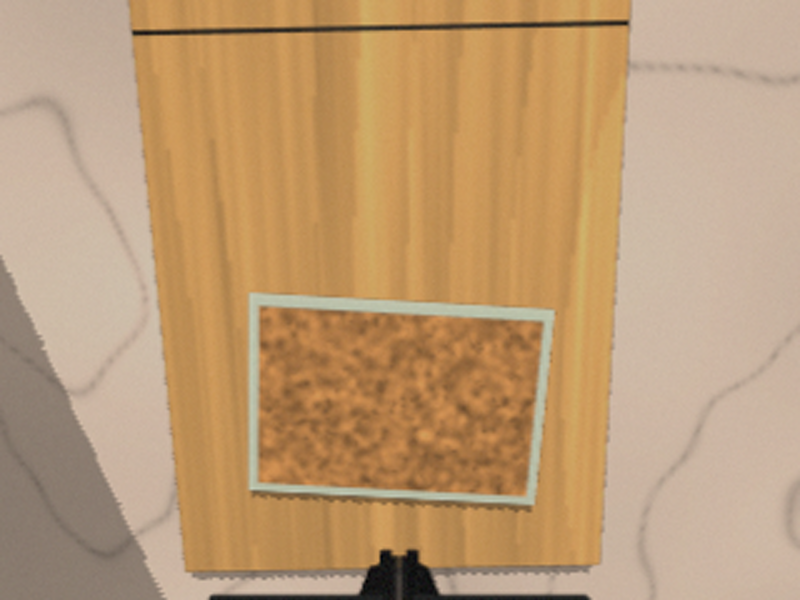

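The right end of the pane lags the line: its edge runs from (250,295) to (553,312) in the crop, against the line at (133,32) to (628,22). The depth map puts the cork top at about z 33. Now I'll measure precisely.

```bash
cat > m.py <<'E'
from h import *
def fitline(P):  # robust line through Nx2 points: point, unit dir
    vx,vy,x,y=cv2.fitLine(P.astype(np.float32),cv2.DIST_HUBER,0,.01,.01).ravel(); return np.array([x,y],float),np.array([vx,vy],float)
def measure(w,verbose=True,zc=33.):
    img=cv2.GaussianBlur(w["img"],(3,3),0).astype(np.float32); hsv=cv2.cvtColor(w["img"],cv2.COLOR_RGB2HSV)
    R,G,B=[img[:,:,i] for i in range(3)]
    glass=((hsv[:,:,0]>25)&(hsv[:,:,0]<95)&(B-.55*R>30)&(G>R-3)).astype(np.uint8)
    n,lab,st,_=cv2.connectedComponentsWithStats(glass); k=1+np.argmax(st[1:,4]); x,y,ww,hh=st[k,:4]
    c=[]  # front edge: topmost glass pixel per column, sub-pixel by B-0.5R half step
    q=B-.5*R
    for u in range(x+4,x+ww-4):
        rows=np.where(lab[:,u]==k)[0]
        if len(rows)==0: continue
        v=rows[0]
        if v<6: continue
        col=q[v-5:v+3,u]; lo=np.median(q[max(v-9,0):v-3,u]); hi=q[v+1:v+3,u].max(); t=(lo+hi)/2
        for i in range(len(col)-1):
            if col[i]<t<=col[i+1]: c.append((u,v-5+i+(t-col[i])/(col[i+1]-col[i]))); break
    c=np.array(c); p,d=fitline(c); r=(c-p)@np.array([-d[1],d[0]]); c=c[abs(r)<1.0]
    # scribed line: dark minimum
    L=[]; vmax=y+hh
    val=img.sum(2)
    for u in range(max(x-60,0),min(x+ww+60,512)):
        col=val[:vmax,u]; dark=np.where((R[:vmax,u]<120)&(hsv[:vmax,u,2]<125))[0]
        if len(dark)==0 or len(dark)>6: continue
        v=int(dark[np.argmin(col[dark])]); a=max(v-4,0); wt=np.clip(np.median(col[max(v-9,0):v+10])-col[a:v+5],0,None)
        L.append((u,(wt*np.arange(a,a+len(wt))).sum()/wt.sum()))
    L=np.array(L)
    p,d=fitline(L); r=(L-p)@np.array([-d[1],d[0]]); L=L[abs(r)<1.0]
    W=to_world(w,L[:,0],L[:,1],18)[:,:2]; lp,ld=fitline(W)
    if ld[0]<0: ld=-ld
    nrm=np.array([-ld[1],ld[0]]) # board +y
    cam=np.array(w["cam_to_world"])[:2,3]
    ez=28.
    E=to_world(w,c[:,0],c[:,1],ez)[:,:2]
    front=(cam-E.mean(0))@nrm
    if front>0: ez=18.; E=to_world(w,c[:,0],c[:,1],ez)[:,:2]
    ep,ed=fitline(E)
    if ed[0]<0: ed=-ed
    ang=np.arctan2(ld[0]*ed[1]-ld[1]*ed[0],ld@ed)
    s=(E-ep)@ed
    a,b=ep+ed*s.min(),ep+ed*s.max()
    out=dict(n=(len(c),len(L)),camfront=front,ldir=ld,nrm=nrm,lp=lp,near=(lp-a)@nrm,far=(lp-b)@nrm,edge_ends=(a,b),len=s.max()-s.min(),ang=ang,
      box=(x,y,ww,hh),linelen=np.ptp((W-lp)@ld),res=((c-fitline(c)[0])@np.array([-fitline(c)[1][1],fitline(c)[1][0]])).std())
    ctr=(a+b)/2-50*np.array([-ed[1],ed[0]]); out["centre"]=ctr
    if verbose:
        for k_,v_ in out.items(): print(k_,np.round(v_,3))
    return out
E
python3 - <<'E'
from m import *; import pickle
w=pickle.load(open("w3.pkl","rb")); o=measure(w)
f=w["img"].shape
# board side extents along line
hsv=cv2.cvtColor(w["img"],cv2.COLOR_RGB2HSV)
P=to_world(w,*np.meshgrid(np.arange(230,290,4),np.arange(140,170,4))[0:2][0].ravel()[None].repeat(1,0),0) if 0 else None
uv=np.array([(u,v) for u in range(220,300,3) for v in range(138,175,3)]); print("corkz",np.median(to_world(w,uv[:,0],uv[:,1])[:,2]))
uv=np.array([(u,v) for u in range(220,300,3) for v in range(60,100,3)]); print("boardz",np.median(to_world(w,uv[:,0],uv[:,1])[:,2]))
b=np.array([to_world(w,u,v,18)[0][:2] for u,v in((160,80),(347,80))]);print("board sides",(b-o["centre"])@o["ldir"])
E
```

```text
n [113 198]
camfront 3.719
ldir [0.921 0.389]
nrm [-0.389  0.921]
lp [490.805  69.321]
near 116.15
far 126.165
edge_ends [[492.653 -55.974]
 [625.436 -10.792]]
len 140.259
ang -0.071
box [200 118 121  83]
linelen 225.471
res 0.06
centre [575.151 -80.718]
corkz 32.69104542716792
boardz 17.289071672669223
board sides [-116.66094595  109.4619558 ]
```

The pane's front edge is 116 to 126 mm short of the line, and it needs a turn of +0.071 rad. I'll press at pane x +50, the lagging end, approaching to just above the cork first.

>>> play_rows(steps=[[[0,0,0],[0.05,-0.0165,0.03],1],[[0,0,0],[0.05,-0.0165,0.08],1],[[0,0,0],[0.05,-0.0165,0.125],1],[[0,0,0],[0.05,-0.0165,0.165],1],[[0,0,0],[0.05,-0.0165,0.185],1],[[0,0,0],[0.05,-0.0165,0.185],1],[[0,0,0],[0.05,-0.0165,0.185],1]])

```text
time_s: 4.2
tool_pos: [623.0, -65.2, 60.9]
tool_rot: [[0.929, 0.37, 0.0], [0.37, -0.929, 0.0], [0.0, 0.0, -1.0]]
force: [-0.3, -0.1, 1.3]
finger_gap: 0.4
```

>>> play_rows(steps=[[[0,0,0],[0,0,0.002],1],[[0,0,0],[0,0,0.004],1],[[0,0,0],[0,0,0.006],1],[[0,0,0],[0,0,0.007],1],[[0,0,0],[0,0,0.008],1],[[0,0,0],[0,0,0.008],1]])

```text
time_s: 4.8
tool_pos: [622.5, -64.5, 52.6]
tool_rot: [[0.929, 0.37, 0.0], [0.37, -0.929, 0.0], [0.0, -0.0, -1.0]]
force: [-0.8, 0.6, 0.1]
finger_gap: 0.5
```

>>> play_rows(steps=[[[0,0,0],[0,0,0.0005],1],[[0,0,0],[0,0,0.001],1],[[0,0,0],[0,0,0.001],1]])

```text
time_s: 5.1
tool_pos: [622.4, -64.5, 51.5]
tool_rot: [[0.929, 0.37, -0.0], [0.37, -0.929, 0.0], [-0.0, -0.0, -1.0]]
force: [-0.3, -0.6, -0.6]
finger_gap: 0.3
```

>>> play_rows(steps=[[[0,0,0],[0,0,0.0005],1],[[0,0,0],[0,0,0.001],1],[[0,0,0],[0,0,0.001],1]])

```text
time_s: 5.4
tool_pos: [622.5, -64.5, 50.6]
tool_rot: [[0.929, 0.37, 0.0], [0.37, -0.929, 0.0], [0.0, -0.0, -1.0]]
force: [-0.8, -0.1, 0.7]
finger_gap: 0.4
```

>>> play_rows(steps=[[[0,0,0],[0,0,0.0005],1],[[0,0,0],[0,0,0.0007],1],[[0,0,0],[0,0,0.0007],1]])

```text
time_s: 5.7
tool_pos: [622.6, -64.5, 50.1]
tool_rot: [[0.929, 0.37, 0.0], [0.37, -0.929, 0.0], [0.0, 0.0, -1.0]]
force: [-0.4, -0.4, 3.9]
finger_gap: 0.6
```

>>> play_rows(steps=[[[0,0,0],[0,0,0.0003],1],[[0,0,0],[0,0,0.0005],1],[[0,0,0],[0,0,0.0005],1]])

```text
time_s: 6.0
tool_pos: [622.6, -64.5, 49.7]
tool_rot: [[0.929, 0.37, 0.001], [0.37, -0.929, 0.0], [0.001, 0.0, -1.0]]
force: [0.3, 0.6, 6.4]
finger_gap: 0.4
```

Contact came at TCP z of about 50.2, so the cork is about 5 mm thick. I'll press to about 11 N and drag this end 9 mm towards the line.

>>> play_rows(steps=[[[0,0,0],[0,0,0.0003],1],[[0,0,0],[0,0,0.0005],1],[[0,0,0],[0,0,0.0005],1]])

```text
time_s: 6.3
tool_pos: [622.7, -64.5, 49.5]
tool_rot: [[0.929, 0.37, 0.001], [0.37, -0.929, -0.0], [0.001, 0.0, -1.0]]
force: [-0.7, 0.1, 8.1]
finger_gap: 0.2
```

>>> play_rows(steps=[[[0,0,0],[0,-0.001,0],1],[[0,0,0],[0,-0.002,0],1],[[0,0,0],[0,-0.003,0],1],[[0,0,0],[0,-0.004,0],1],[[0,0,0],[0,-0.005,0],1],[[0,0,0],[0,-0.006,0],1],[[0,0,0],[0,-0.007,0],1],[[0,0,0],[0,-0.008,0],1],[[0,0,0],[0,-0.009,0],1],[[0,0,0],[0,-0.009,0],1]])

```text
time_s: 7.3
tool_pos: [620.0, -56.5, 49.6]
tool_rot: [[0.929, 0.37, 0.002], [0.37, -0.929, -0.001], [0.002, 0.002, -1.0]]
force: [1.6, -2.8, 7.6]
finger_gap: 0.5
```

```bash
python3 - <<'E'
from m import *; import pickle
w=optics.capture("wrist"); pickle.dump(w,open("w4.pkl","wb")); cv2.imwrite("pics/w4.png",w["img"][:,:,::-1])
s=telemetry.observe(); print(s["tool_pos"],s["force"])
try: measure(w)
except Exception as e: print("ERR",e)
E
```

```text
[619.99140357 -56.55275537  49.62363542] [ 0.38998073 -2.34763811  6.2131589 ]
n [242 136]
camfront 23.065
ldir [0.93  0.368]
nrm [-0.368  0.93 ]
lp [ 544.911 -112.999]
near -72.416
far -73.3
edge_ends [[483.097 -59.574]
 [622.53   -3.467]]
len 150.299
ang 0.006
box [ 48 157 250 107]
linelen 215.715
res 0.108
centre [571.479 -77.906]
```

View pics/w4.png

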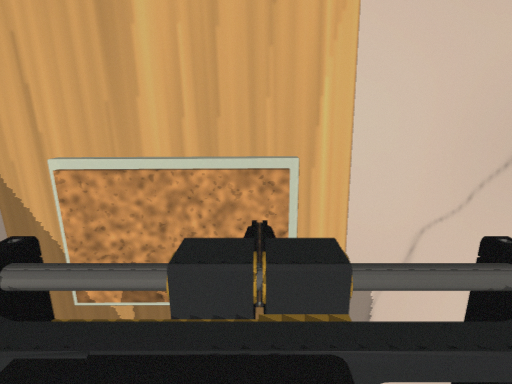

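The line is out of view here, so that line fit is bogus. The pane edge itself, at rows 157 to 160, turned from 18.8° to 21.9°, against the line's 22.9°. I'll lift, shift to the pane's middle and press again.

>>> play_rows(steps=[[[0,0,0],[0,0,-0.006],1],[[0,0,0],[0,0,-0.006],1],[[0,0,0],[-0.03,0.001,-0.006],1],[[0,0,0],[-0.053,0.002,-0.006],1],[[0,0,0],[-0.053,0.002,-0.006],1],[[0,0,0],[-0.053,0.002,-0.003],1],[[0,0,0],[-0.053,0.002,-0.0015],1],[[0,0,0],[-0.053,0.002,-0.0005],1],[[0,0,0],[-0.053,0.002,0],1],[[0,0,0],[-0.053,0.002,0],1]])

```text
time_s: 8.35
tool_pos: [571.4, -77.5, 49.8]
tool_rot: [[0.929, 0.371, 0.001], [0.371, -0.929, -0.0], [0.001, 0.001, -1.0]]
force: [-4.5, -1.9, 15.4]
finger_gap: 0.6
```

>>> play_rows(steps=[[[0,0,0],[0,0,0.0003],1],[[0,0,0],[0,0,0.0005],1],[[0,0,0],[0,0,0.0005],1]])

```text
time_s: 8.65
tool_pos: [571.4, -77.5, 49.6]
tool_rot: [[0.929, 0.371, 0.001], [0.371, -0.929, -0.0], [0.001, 0.001, -1.0]]
force: [-5.5, -1.2, 19.9]
finger_gap: 0.7
```

Force is near 20 N, so I'll back off to about 11 N and then drag.

>>> play_rows(steps=[[[0,0,0],[0,0,-0.0005],1],[[0,0,0],[0,0,-0.0009],1],[[0,0,0],[0,0,-0.0009],1]])

```text
time_s: 8.95
tool_pos: [571.4, -77.5, 50.0]
tool_rot: [[0.929, 0.371, 0.001], [0.371, -0.929, -0.0], [0.001, 0.001, -1.0]]
force: [-3.4, -0.6, 11.1]
finger_gap: 0.2
```

>>> play_rows(steps=[[[0,0,0],[0,-0.001,0],1],[[0,0,0],[0,-0.003,0],1],[[0,0,0],[0,-0.006,0],1],[[0,0,0],[0,-0.01,0],1],[[0,0,0],[0,-0.014,0],1],[[0,0,0],[0,-0.018,0],1],[[0,0,0],[0,-0.022,0],1],[[0,0,0],[0,-0.026,0],1],[[0,0,0],[0,-0.029,0],1],[[0,0,0],[0,-0.03,0],1]])

```text
time_s: 9.95
tool_pos: [561.4, -49.7, 50.1]
tool_rot: [[0.929, 0.371, 0.004], [0.371, -0.929, -0.001], [0.003, 0.002, -1.0]]
force: [0.6, -3.5, 9.5]
finger_gap: 0.5
```

```bash
python3 - <<'E'
from m import *; import pickle
w=optics.capture("wrist"); pickle.dump(w,open("w5.pkl","wb")); cv2.imwrite("pics/w5.png",w["img"][:,:,::-1])
s=telemetry.observe(); print(s["tool_pos"],s["force"])
try: measure(w)
except Exception as e: print("ERR",e)
E
```

```text
[561.34593582 -49.6457331   50.10704735] [ 0.44178816 -0.9230741   9.95088273]
n [242 191]
camfront 21.718
ldir [0.93  0.368]
nrm [-0.368  0.93 ]
lp [538.716 -85.766]
near -74.152
far -75.285
edge_ends [[475.526 -31.025]
 [615.1    25.426]]
len 150.557
ang 0.008
box [137 155 250 109]
linelen 254.763
res 0.079
centre [564.06  -49.152]
```

The pane follows fully, at 29.6 mm for a 30 mm command. The drag continues for another 60 mm.

>>> play_rows(steps=[[[0,0,0],[0,-0.003,0],1],[[0,0,0],[0,-0.006,0],1],[[0,0,0],[0,-0.01,0],1],[[0,0,0],[0,-0.014,0],1],[[0,0,0],[0,-0.018,0],1],[[0,0,0],[0,-0.022,0],1],[[0,0,0],[0,-0.025,0],1],[[0,0,0],[0,-0.028,0],1],[[0,0,0],[0,-0.03,0],1],[[0,0,0],[0,-0.03,0],1]])

```text
time_s: 11.0
tool_pos: [550.2, -21.7, 50.1]
tool_rot: [[0.929, 0.371, 0.004], [0.371, -0.929, -0.001], [0.003, 0.002, -1.0]]
force: [1.6, -0.5, 10.5]
finger_gap: 0.7
```

>>> play_rows(steps=[[[0,0,0],[0,-0.003,0],1],[[0,0,0],[0,-0.006,0],1],[[0,0,0],[0,-0.01,0],1],[[0,0,0],[0,-0.014,0],1],[[0,0,0],[0,-0.018,0],1],[[0,0,0],[0,-0.022,0],1],[[0,0,0],[0,-0.025,0],1],[[0,0,0],[0,-0.028,0],1],[[0,0,0],[0,-0.03,0],1],[[0,0,0],[0,-0.03,0],1]])

```text
time_s: 12.0
tool_pos: [539.1, 6.3, 50.1]
tool_rot: [[0.929, 0.371, 0.004], [0.371, -0.929, -0.0], [0.003, 0.002, -1.0]]
force: [1.4, 0.2, 10.2]
finger_gap: 0.2
```

```bash
cat > look.py <<'E'
from m import *; import pickle,sys
w=optics.capture("wrist"); pickle.dump(w,open(sys.argv[1]+".pkl","wb")); cv2.imwrite("pics/%s.png"%sys.argv[1],w["img"][:,:,::-1])
s=telemetry.observe(); print(np.round(s["tool_pos"],1),np.round(s["force"],1),s["time_s"])
try: measure(w)
except Exception as e: print("ERR",e)
E
python3 look.py w6
```

```text
[539.1   6.3  50.1] [ 1.  -1.6 10.1] 12.05
n [241 116]
camfront 21.611
ldir [0.921 0.389]
nrm [-0.389  0.921]
lp [495.853  72.283]
near 26.948
far 29.25
edge_ends [[453.855  25.296]
 [592.804  81.472]]
len 149.876
ang -0.015
box [138 155 249 109]
linelen 214.673
res 0.067
centre [542.071   7.029]
```

View pics/w6.png

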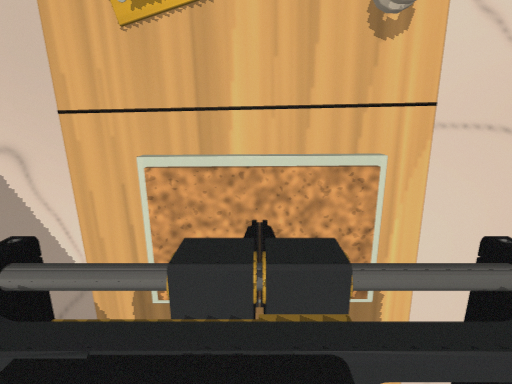

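The line runs from (58,112) to (436,103) and the pane edge from (138,157) to (386,156). The gaps are 26.9 and 29.3 mm, with -0.015 rad to correct. Next I'll drag the +x end a little more.

>>> play_rows(steps=[[[0,0,0],[0,0,-0.005],1],[[0,0,0],[0,0,-0.005],1],[[0,0,0],[0.03,0,-0.005],1],[[0,0,0],[0.052,0,-0.005],1],[[0,0,0],[0.052,0,-0.005],1],[[0,0,0],[0.052,0,-0.003],1],[[0,0,0],[0.052,0,-0.0015],1],[[0,0,0],[0.052,0,-0.0008],1],[[0,0,0],[0.052,0,-0.0005],1],[[0,0,0],[0.052,0,-0.0005],1]])

```text
time_s: 13.05
tool_pos: [585.2, 25.1, 50.0]
tool_rot: [[0.929, 0.37, -0.0], [0.37, -0.929, 0.0], [-0.0, -0.0, -1.0]]
force: [-3.2, -0.9, 4.6]
finger_gap: 0.4
```

>>> play_rows(steps=[[[0,0,0],[0,0,0.0003],1],[[0,0,0],[0,0,0.0006],1],[[0,0,0],[0,0,0.0006],1],[[0,0,0],[0,-0.0005,0.0006],1],[[0,0,0],[0,-0.001,0.0006],1],[[0,0,0],[0,-0.0015,0.0006],1],[[0,0,0],[0,-0.002,0.0006],1],[[0,0,0],[0,-0.0025,0.0006],1],[[0,0,0],[0,-0.0025,0.0006],1]])

```text
time_s: 13.95
tool_pos: [585.5, 27.1, 49.8]
tool_rot: [[0.929, 0.37, 0.002], [0.37, -0.929, -0.0], [0.002, 0.001, -1.0]]
force: [-0.8, -2.8, 6.0]
finger_gap: 0.2
```

```bash
python3 look.py w7
```

```text
[585.5  27.1  49.8] [-0.1 -1.9  6.2] 14.0
n [241  91]
camfront 21.944
ldir [0.921 0.389]
nrm [-0.389  0.921]
lp [470.897  61.783]
near 26.93
far 27.798
edge_ends [[452.156  24.647]
 [590.647  82.137]]
len 149.95
ang -0.006
box [ 54 156 249 107]
linelen 184.952
res 0.087
centre [540.571   7.213]
```

>>> play_rows(steps=[[[0,0,0],[0,-0.0003,0.0001],1],[[0,0,0],[0,-0.0006,0.0002],1],[[0,0,0],[0,-0.0009,0.0002],1],[[0,0,0],[0,-0.0009,0.0002],1]])

```text
time_s: 14.4
tool_pos: [585.3, 27.9, 49.7]
tool_rot: [[0.929, 0.37, 0.003], [0.37, -0.929, -0.001], [0.002, 0.001, -1.0]]
force: [0.6, -3.0, 7.7]
finger_gap: 0.6
```

```bash
python3 look.py w8
```

```text
[585.3  27.9  49.7] [-0.6 -3.   7.6] 14.45
n [241   7]
camfront 47.012
ldir [ 0.97  -0.244]
nrm [0.244 0.97 ]
lp [588.501  48.044]
near 56.336
far -33.874
edge_ends [[451.673  24.435]
 [589.937  82.616]]
len 150.007
ang 0.645
box [ 53 156 249 108]
linelen 171.073
res 0.099
centre [540.198   7.439]
```

The line fit failed because the keep got into those columns. From the edge angle (22.82° against 22.89°), the pane is now square. I'll harden the line fit and shift back to the middle.

>>> play_rows(steps=[[[0,0,0],[0,0,-0.005],1],[[0,0,0],[0,0,-0.005],1],[[0,0,0],[-0.03,0.001,-0.005],1],[[0,0,0],[-0.049,0.0024,-0.005],1],[[0,0,0],[-0.049,0.0024,-0.005],1],[[0,0,0],[-0.049,0.0024,-0.003],1],[[0,0,0],[-0.049,0.0024,-0.0015],1],[[0,0,0],[-0.049,0.0024,-0.001],1],[[0,0,0],[-0.049,0.0024,-0.0008],1],[[0,0,0],[-0.049,0.0024,-0.0008],1]])

```text
time_s: 15.45
tool_pos: [540.7, 8.2, 50.2]
tool_rot: [[0.929, 0.37, 0.001], [0.37, -0.929, -0.0], [0.001, 0.001, -1.0]]
force: [-1.5, -1.2, 8.1]
finger_gap: 0.1
```

```bash
sed -i 's/^    L=np.array(L)$/    L=np.array(L); L=L[abs(L[:,1]-np.median(L[:,1]))<8]/; s/vmax=y+hh/vmax=y-2/' m.py
python3 look.py w9; python3 -c "
import pickle;from m import *
print('w8');measure(pickle.load(open('w8.pkl','rb')))"
```

```text
[540.7   8.3  50.2] [-2.3 -0.6  7.6] 15.5
n [241 319]
camfront 21.471
ldir [0.921 0.389]
nrm [-0.389  0.921]
lp [503.483  75.504]
near 26.927
far 26.949
edge_ends [[453.884  25.332]
 [592.142  83.687]]
len 150.069
ang -0.0
box [135 153 249 111]
linelen 214.716
res 0.072
centre [542.456   8.445]
w8
n [241 255]
camfront 22.36
ldir [0.921 0.389]
nrm [-0.389  0.921]
lp [512.549  79.377]
near 26.938
far 27.116
edge_ends [[451.673  24.435]
 [589.937  82.616]]
len 150.007
ang -0.001
box [ 53 156 249 108]
linelen 210.923
res 0.099
centre [540.198   7.439]
```

The pane is square, with 26.9 mm to go at both ends. I'll drag 23 mm and then look again.

>>> play_rows(steps=[[[0,0,0],[0,0,0.0003],1],[[0,0,0],[0,-0.002,0.0003],1],[[0,0,0],[0,-0.005,0.0003],1],[[0,0,0],[0,-0.008,0.0003],1],[[0,0,0],[0,-0.012,0.0003],1],[[0,0,0],[0,-0.016,0.0003],1],[[0,0,0],[0,-0.019,0.0003],1],[[0,0,0],[-0.0005,-0.021,0.0003],1],[[0,0,0],[-0.0005,-0.023,0.0003],1],[[0,0,0],[-0.0005,-0.023,0.0003],1]])

```text
time_s: 16.5
tool_pos: [532.4, 29.5, 50.2]
tool_rot: [[0.929, 0.37, 0.003], [0.37, -0.929, -0.0], [0.003, 0.001, -1.0]]
force: [2.0, -1.1, 8.1]
finger_gap: 0.6
```

```bash
python3 look.py w10
```

```text
[532.4  29.5  50.2] [ 0.7 -0.1  9.6] 16.55
n [241 328]
camfront 21.699
ldir [0.923 0.385]
nrm [-0.385  0.923]
lp [495.503  72.433]
near 4.757
far 4.176
edge_ends [[445.721  46.481]
 [583.924 104.844]]
len 150.02
ang 0.004
box [135 153 249 111]
linelen 217.821
res 0.065
centre [534.274  29.601]
```

```bash
sed -i 's/a=max(v-4,0); wt=.*/a=max(v-3,0); wt=np.clip(np.percentile(col[max(v-10,0):v-3],20)-30-col[a:v+4],0,None)/' m.py
python3 -c "
import pickle;from m import *
for n in('w9','w10'):
  w=pickle.load(open(n+'.pkl','rb'));o=measure(w,False);print(n,o['n'],o['near'],o['far'],o['ang'],np.degrees(np.arctan2(o['ldir'][1],o['ldir'][0])),(o['lp']-[503.483,75.504])@np.array([-.389,.921]),o['linelen'])
cv2.imwrite('pics/w10c.png',cv2.resize(w['img'][120:190,100:420,::-1],None,fx=2.5,fy=5,interpolation=cv2.INTER_NEAREST))"
```

```text
w9 (241, 319) 26.922257006878315 26.946003571464612 -0.00015823814970560943 22.89232563285885 -0.004086329528811504 214.71709745694363
w10 (241, 328) 4.657010040064983 4.2218436664098355 0.0029007185836342477 22.72815135575234 0.17472028820800484 217.82980766862414
```

View pics/w10c.png

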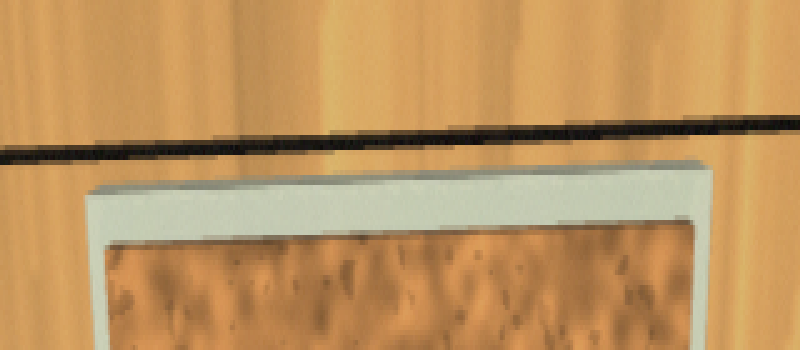

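The gap looks even across the edge, at about 4.4 mm by fit. The drag continues 4.4 mm, followed by a lift clear and a check from above.

>>> play_rows(steps=[[[0,0,0],[0,-0.001,0],1],[[0,0,0],[0,-0.002,0],1],[[0,0,0],[0,-0.003,0],1],[[0,0,0],[0,-0.004,0],1],[[0,0,0],[0,-0.0044,0],1],[[0,0,0],[0,-0.0044,0],1],[[0,0,0],[0,-0.0044,0],1]])

```text
time_s: 17.25
tool_pos: [530.9, 33.4, 50.2]
tool_rot: [[0.929, 0.37, 0.003], [0.37, -0.929, -0.0], [0.003, 0.002, -1.0]]
force: [0.3, -2.6, 8.7]
finger_gap: 0.3
```

>>> play_rows(steps=[[[0,0,0],[0,0,-0.01],1],[[0,0,0],[0,0,-0.03],1],[[0,0,0],[0,0.02,-0.05],1],[[0,0,0],[0,0.02,-0.05],1],[[0,0,0],[0,0.02,-0.05],1]])

```text
time_s: 17.75
tool_pos: [536.6, 14.9, 99.5]
tool_rot: [[0.929, 0.369, 0.0], [0.369, -0.929, 0.0], [0.0, 0.0, -1.0]]
force: [-0.0, -0.1, -1.0]
finger_gap: 0.7
```

```bash
python3 look.py w11 | head -12; python3 -c "
import pickle,cv2
w=pickle.load(open('w11.pkl','rb'))
cv2.imwrite('pics/w11c.png',cv2.resize(w['img'][70:170,100:420,::-1],None,fx=2.5,fy=5,interpolation=cv2.INTER_NEAREST))"
```

```text
[536.1  15.1  99. ] [-0.   0.4 -0.3] 17.8
ERR OpenCV(4.12.0) /io/opencv/modules/imgproc/src/linefit.cpp:50: error: (-215:Assertion failed) count > 0 in function 'fitLine2D_wods'
m.py:27: RuntimeWarning: invalid value encountered in scalar divide
  L.append((u,(wt*np.arange(a,a+len(wt))).sum()/wt.sum()))
```

View pics/w11c.png

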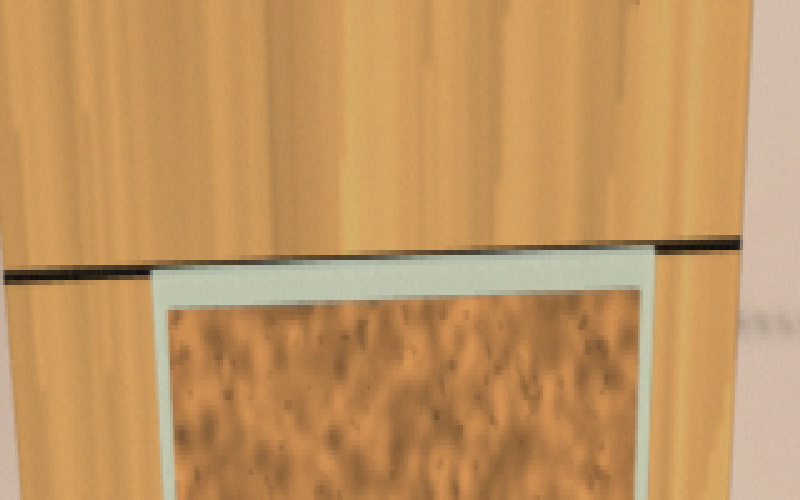

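The edge sits on the line across its full width. Now a numeric check using the exposed line stubs on either side of the pane.

```bash
cat > fin.py <<'E'
from m import *; import pickle,sys
w=pickle.load(open(sys.argv[1]+".pkl","rb")); I=w["img"].astype(float); val=I.sum(2); q=I[:,:,2]-.5*I[:,:,0]
x0,x1,r0,r1=map(int,sys.argv[2:6])  # pane columns, row band of the line
S=[]
for u in list(range(x0-55,x0-4))+list(range(x1+5,x1+32)):
    col=val[r0:r1,u]; wt=np.clip(np.percentile(col,50)*.8-col,0,None)
    if wt.sum()>150: S.append((u,r0+(wt*np.arange(len(col))).sum()/wt.sum()))
S=np.array(S); W=to_world(w,S[:,0],S[:,1],18)[:,:2]; lp,ld=fitline(W); ld*=np.sign(ld[0]); n=np.array([-ld[1],ld[0]])
E=[]
for u in range(x0+5,x1-4):
    c=q[r0:r1+4,u]; k=np.where((c[:-1]<35)&(c[1:]>=35))[0]
    if len(k): k=k[0]; E.append((u,r0+k+(35-c[k])/(c[k+1]-c[k])))
E=np.array(E); print(len(S),len(E),"cam ahead",(np.array(w["cam_to_world"])[:2,3]-lp)@n)
for z in(18,28):
    P=to_world(w,E[:,0],E[:,1],z)[:,:2]; ep,ed=fitline(P); ed*=np.sign(ed[0])
    s=(P-ep)@ed; print(z,"short of line near/far",[((lp-ep-ed*t)@n).round(2) for t in(s.min(),s.max())],"ang",(ld[0]*ed[1]-ld[1]*ed[0]).round(4),"resid",((P-ep)@np.array([-ed[1],ed[0]])).std().round(2),((W-lp)@n).std().round(2))
E
python3 fin.py w11 161 361 112 132
```

```text
78 191 cam ahead 3.3484618805190234
18 short of line near/far [np.float64(-0.44), np.float64(-0.44)] ang 0.0 resid 0.06 0.04
28 short of line near/far [np.float64(-0.56), np.float64(-0.57)] ang 0.0 resid 0.06 0.04
```

The edge is parallel to the line (0.000 rad) and within about 0.5 mm of its middle, inside the 2 mm line width. The arm is clear, so I'm handing in.

```bash
python3 -c "
from h import *
s=telemetry.observe(); print(s['force'],s['tool_pos'],s['time_s']); robot.close_job()"
```

```text
[-0.01245549  0.43044496 -0.2957502 ] [536.13839744  15.13558584  99.0256133 ] 17.8
the job is handed in; nothing more can be done
```

The cork-faced pane now lies along the scribed line, wholly on the board, and I handed the job in at 17.8 s. The fingertips were clear of everything by about 49 mm.

**What I did:** I pressed only on the cork with shut fingertips. I squared the pane up by dragging its lagging end, about 9 mm and later about 3 mm. In between and after, I pressed at the middle and dragged it the rest of the way to the line.

**Force:** The drags ran at about 6–11 N. One press briefly reached 20 N before I backed off, still under the 30 N limit.

**Final check:** In the last wrist picture the edge is parallel to the line (0.000 rad). It is about 0.4–0.6 mm past the line's middle at both ends, inside the 2 mm line width.

**Keep and roller:** The tool never went near either of them. I did not re-measure their positions at the end.

**Checks that failed or disagreed:**
- **Line fits:** Two were wrong, once with the line out of view and once with the keep in the picture. I redid the second with a corrected fit.
- **Last reading:** The first automatic reading of the final picture failed because the glass covered most of the line. I used the exposed ends of the line on either side instead.
- **Angle:** At 4 mm short of the line, the fit read 0.003–0.004 rad out. The final view did not show that.

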